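Catch three tealights from the bamboo caddy

TASK

Pick up the small steel pan by its handle, hold it level under the chute of the bamboo caddy and push the caddy's paddle in with the far side of the pan, so that the sliding door rises and all three tealights slide down into the held pan; only the pan may touch the caddy, not the gripper, and no tealight may land on the cabinet top. Draw the pan back so that the door drops fully shut, then stand the pan with the three tealights in the middle of the round cork mat and let go. Leave the other things where they are.

Things in the scene. Friction and masses are not known exactly. Their poses are not given: they have to be found in the camera images.
- pan: small round open steel pan, outer diameter 112 at the rim, 108 at the foot, 50 high, walls 3, floor 4, 0.16 kg, standing on the cabinet top. Straight bar handle, 14 wide, 16 high, along the pan's -x from 54 to 131 from its middle, mid-height 34 above the underside. Origin: centre of the underside; z up; x points away from the handle
- pan_grip (a point): point in the pan's handle, 102 mm from the pan's middle along its -x, 34 above its underside: good place to pinch it from above (across the handle, along the pan's y), well clear of the mouth
- caddy: bamboo caddy, fixed, 112 wide, 139 deep, 235 high, front facing its own -x. A chute 44 wide, open above, slopes down at 30 degrees to a lip at the front; below the lip the front is open between the sides (100 apart), with a flat paddle in it. Origin: on the cabinet top, plumb under the middle of the lip; x points back into the caddy, z up
- chute_lip (a point): middle of the chute's lip, 135 above the cabinet top, in the caddy's front plane. Tealights leave it towards the caddy's -x and land 0 to 80 mm in front of it. The pan fits with its rim 25 to 45 mm below this point and its handle straight out to the front (pan's x along the caddy's x)
- paddle_face (a point): middle of the front face of the paddle, an upright aluminium plate 44 wide, 52 high (48 to 100 above the cabinet top), square to the caddy's x. It stands 10 mm in front of the lip when out and moves with the paddle
- paddle (a joint): travel of the paddle (m), 0 out, 0.024 fully in, along the caddy's +x. Spring-loaded: about 2 N at the start, 5 N fully in; returns by itself
- door (a joint): height of the sliding door (m) above its shut place, 0 shut. Geared to the paddle: 1.25 times the paddle's travel, 0.030 at the top. Tealights pass under it from about 0.019; it drops shut again when the paddle is let out
- door_edge (a point): middle of the lower edge of the sliding door, an upright wooden plate 50 wide, 42 high, 5 thick, just in front of the lip; 137 above the cabinet top when shut; the door and its guides reach no lower than 125
- mat: round cork mat lying fixed on the cabinet top, diameter 140, 5 thick. Origin: centre of its underside
- tealight0_center (a point): centre of a tealight: aluminium cup of diameter 38, 16 high, 18 g, at the start the lowest of three lying flat in single file in the chute behind the door; they slide freely once it is up
- tealight1_center (a point): centre of a tealight: aluminium cup of diameter 38, 16 high, 18 g, at the start the middle of three lying flat in single file in the chute behind the door; they slide freely once it is up
- tealight2_center (a point): centre of a tealight: aluminium cup of diameter 38, 16 high, 18 g, at the start the highest of three lying flat in single file in the chute behind the door; they slide freely once it is up
- tealight0: the same tealight; origin: centre of its underside, z its own axis
- tealight1: the same tealight; origin: centre of its underside, z its own axis
- tealight2: the same tealight; origin: centre of its underside, z its own axis
- remote_silver: bystander: silver aluminium remote, 170 x 44 x 14, origin centre of underside, long along x
- remote_black: bystander: matte black soundbar remote, 140 x 38 x 16, origin centre of underside, long along x
- glass_holder: bystander: empty glass candle holder, diameter 68, 60 high, origin centre of underside
- tin: bystander: stainless steel tin with screw lid, diameter 61, 50 high, origin centre of underside
- mug: bystander: white mug, diameter 82, 90 high, handle to its +y, origin centre of underside
- glasses_case: bystander: black glasses case, 160 x 60 x 40, origin centre of underside, long along x
There are look-alikes about, which are no part of the job. Leave any yellow look-alike of the tealight0 alone.

How it is judged:
On the way, in this order (a step that is already met when the one before it is completed fails the run):
1. the pan is held up off the cabinet top, the door still shut (contact force between the fingers and pan above 0.5 N and height (world z) of pan above 0.02 m and value of joint door below 0.004 m), for 0.2 s.
2. the held pan, pressed against the caddy, raises the door (contact force between the fingers and pan above 0.5 N and height (world z) of pan above 0.02 m and contact force between pan and caddy above 0.5 N and value of joint door above 0.012 m), for 0.02 s.
3. all three tealights are in the pan while it is held up (contact force between the fingers and pan above 0.5 N and height (world z) of pan above 0.02 m and horizontal distance between each of tealight0_center, tealight1_center, tealight2_center and pan below 0.051 m and z of tealight0_center in the frame of pan between 0.004 and 0.05 m and z of tealight1_center in the frame of pan between 0.004 and 0.05 m and z of tealight2_center in the frame of pan between 0.004 and 0.05 m), for 0.3 s.
At the end, for the whole second after the job is handed in: All three tealights lie in the pan; the pan stands upright (within 0.06 rad) and at rest on the cork mat, its middle within 20 mm of the mat's; the caddy's door is shut (within 4 mm) (horizontal distance between each of tealight0_center, tealight1_center, tealight2_center and pan below 0.051 m and z of tealight0_center in the frame of pan between 0.004 and 0.05 m and z of tealight1_center in the frame of pan between 0.004 and 0.05 m and z of tealight2_center in the frame of pan between 0.004 and 0.05 m and horizontal distance between pan and mat below 0.02 m and height (world z) of pan between 0.003 and 0.008 m and angle between pan's own z axis and vertical below 0.06 rad and linear speed of pan below 0.02 m/s and value of joint door below 0.004 m and linear speed of each of tealight0, tealight1, tealight2 below 0.03 m/s); the robot touches nothing.
It fails at once if a tealight drops beside the pan to the cabinet top ((height (world z) of tealight0_center below 0.03 m and horizontal distance between tealight0_center and pan above 0.056 m) or (height (world z) of tealight1_center below 0.03 m and horizontal distance between tealight1_center and pan above 0.056 m) or (height (world z) of tealight2_center below 0.03 m and horizontal distance between tealight2_center and pan above 0.056 m)).
It fails at once if the gripper or arm itself pushes on the caddy (contact force between any of the fingers, the arm and caddy above 1 N).
It fails at once if another thing is moved by more than 30 mm or tipped over (distance of any of remote_silver, remote_black, glass_holder, tin, mug, glasses_case from where it was at the start of the episode above 0.03 m or angle between any of remote_silver, remote_black, glass_holder, tin, mug, glasses_case's own z axis and vertical above 0.5 rad).
It also fails if it takes over 51 s, if anything falls off the work surface, if the arm or the gripper's body presses on something with over 40 N, if the wrist force passes 120 N, or if a joint passes its speed limit or range.

ROBOT

A 6-joint arm with a two-finger parallel gripper is mounted at the origin on the work surface. World frame = base frame: x ahead of the robot, y to its left, z up, the work surface at z = 0. Lengths are in m, angles in rad, forces in N, time in s.
With the tool pointing down it reaches from about 0.3 to 0.775 m from the base axis. Payload 14.6 kg.
Tool frame: the origin (TCP) lies on the centre line of the jaws, within the pads' length; the fingertips stand arm.tcp_to_tips ahead of it and the grasp point (between the pads) lies 5 mm behind it (arm.tcp_to_tips is the distance from the TCP to the fingertips, in m); z points along the fingers, y is the direction in which the jaws open and shut (so a half turn about z gives the same grasp; the last joint's range is limited). The gripper opens to 94 mm and grips with 3 to 60 N. Pads are 16 mm wide; open, the fingers measure 119 mm over their backs; the gripper's body (75 mm by 177 mm) begins 78 mm behind the grasp point.
Start: joints at [1.24, 0.3, 1.521, -0, 1.321, -0.067], TCP at [0.143, 0.531, 0.219] pointing down, gripper open.
Joint ranges: [-3.03, 3.03], [-0.79, 2.21], [0.23, 2.52], [-1.04, 4.18], [0, 3.07], [-2.55, 2.55]. Speed limits (rad/s): [2.22, 2.22, 2.57, 3.14, 3.14, 3.14].

INTERFACE

Orientations are given as a unit quaternion [x, y, z, w].
In Python, from workcell import arm, optics gives the robot as it stands.
- The arm moves only by the shell command python3 -m crank 'ROWS'. ROWS is a JSON object of lists of equal length, an entry for each row: "jaw": the finger opening in m, from 0 to 0.094; "offset": the shift along the world's x, y, z in m, a list of three; "delta_rot": the turn, a rotation vector about the world's x, y, z in rad, a list of three. A call has 1 to 8 rows; each row is the pose to reach, as a shift and turn from the pose measured when the call began; what a row does not reach only later rows make up. A row lasts 1/10 s, in which the tool goes at most 50 mm and 8.59 degrees, less where a joint would pass 70% of its speed; a pose out of reach is approached as far as the arm can. A call with a gripper value outside its range is refused whole. The fingers move at their own pace and stop on an object; the grip force is fixed at half the most. Time passes only in rows, so rows that repeat a pose let the fingers close. It gives the time, the measured TCP pose, the force and the opening at its end, in the units of the state.
- arm.get_obs(): the state, without advancing time (a new reading comes with each control period).
- optics.capture(name): name is "scene" or "top"; returns a dict with "img" (400x640x3 uint8, red, green, blue), "fx", "fy", "cx", "cy" (pixels), "distortion" ([k1, k2, p1, p2, k3] as OpenCV has them; the pictures are not rectified), "origin" and "orientation" of the camera in the world. Camera axes: x right, y down, z forward; pixel columns grow to the right and rows downward; lengths in m; the calibration is good to about 2 mm. A picture is of the moment at which its call begins. There is no depth.
- arm.finish_job(): hands the job in, once; it reports no verdict.
The state is a dict: "t": time; "joints": joint angles; "qvel": joint speeds; "effort": joint torques, N m; "tcp_pos": TCP position; "eef_rot": TCP orientation; "force": force on the tool from outside, world axes, zero at the start; "wrist_torque": the same for the moment, N m; "finger_gap": finger opening in m.
Only numpy, scipy, OpenCV 4.12 (cv2) and the standard library are available. Lean on these libraries where they do the work, as an engineer would, in place of code of your own. Each camera call takes 0.05 s, during which the arm holds its last target.

## Working session

There is one attempt and no reset: what is moved stays moved. The work goes in short steps, Python scripts to look and compute and a shell command to move; the robot and the scene stay as the last step left them, time stands still between calls to the robot, and variables do not carry over. Pictures are saved under pics/ and viewed, and the job is handed in when it is done.

```bash
ls; mkdir -p pics; python3 - <<'E'
from workcell import arm, optics
import cv2
print(arm.get_obs(), arm.tcp_to_tips)
for n in("scene","top"):
    c=optics.capture(n); cv2.imwrite(f"pics/{n}0.png",c["img"][:,:,::-1])
    print({k:v for k,v in c.items() if k!="img"})
E
```

```text
pics
{'t': 0.0, 'joints': array([ 1.24039539e+00,  3.00475082e-01,  1.52159446e+00, -5.43857630e-06,
        1.32072629e+00, -6.66141894e-02]), 'qvel': array([ 0.00102099, -0.00070488,  0.00181579,  0.00081209,  0.0010351 ,
        0.00103752]), 'effort': array([ 2.01685027e-03, -5.31807876e+01, -3.52742279e+01,  7.09387986e-02,
        2.43975897e-02, -8.23350570e-05]), 'tcp_pos': array([0.14333338, 0.53072633, 0.21887849]), 'eef_rot': array([ 1.31510615e-01,  9.91314580e-01, -5.90292486e-04, -1.16054245e-04]), 'force': array([ 0.35537758, -0.19648399,  0.19432348]), 'wrist_torque': array([ 0.02126743,  0.01921015, -0.04552431]), 'finger_gap': 0.09385730322054207} 0.014
{'fx': 368.1305763237457, 'fy': 368.1305763237457, 'cx': 323.0967224984454, 'cy': 199.16254734857253, 'distortion': array([-0.07200114,  0.        ,  0.        ,  0.        ,  0.        ]), 'origin': array([ 1.38276119, -0.38927919,  0.946102  ]), 'orientation': array([ 0.75544755,  0.51591995, -0.22761605, -0.33364132])}
{'fx': 387.32113224220717, 'fy': 387.32113224220717, 'cx': 320.0479620530185, 'cy': 203.52145521663743, 'distortion': array([-0.04532625,  0.        ,  0.        ,  0.        ,  0.        ]), 'origin': array([ 0.38960441, -0.07067253,  1.14964377]), 'orientation': array([-0.70072436,  0.70795701, -0.06740619,  0.05690914])}
```

View pics/scene0.png

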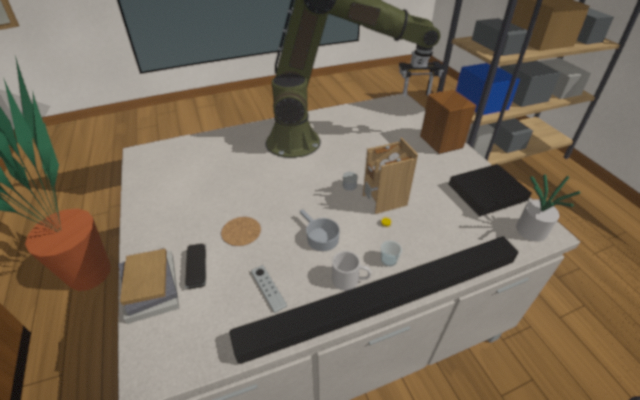

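View pics/top0.png

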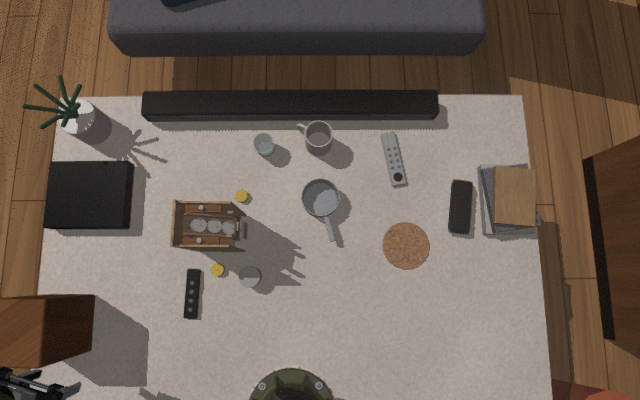

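The top view shows the pan at (321,198) with its bar handle ending near (333,240), the caddy at (207,225) with its front to the right, and the mat at (406,245). Things that could be taken for the pan are the mug (317,137), the tin (250,275) and the glass holder (264,145). The yellow look-alikes are at (242,195) and (217,269). The only one with a straight bar handle is at (321,198), so I'll take close crops to check it.

```bash
cat > h.py <<'E'
import numpy as np, cv2
from scipy.spatial.transform import Rotation as R
from workcell import arm, optics
def ray(c,uv):
    K=np.array([[c["fx"],0,c["cx"]],[0,c["fy"],c["cy"]],[0,0,1]])
    p=cv2.undistortPoints(np.array(uv,float).reshape(-1,1,2),K,c["distortion"]).reshape(-1,2)
    d=np.c_[p,np.ones(len(p))]@R.from_quat(c["orientation"]).as_matrix().T
    return c["origin"],d
def plane(c,uv,z):
    o,d=ray(c,uv); return o+d*((z-o[2])/d[:,2])[:,None]
def proj(c,P):
    Rm=R.from_quat(c["orientation"]).as_matrix()
    K=np.array([[c["fx"],0,c["cx"]],[0,c["fy"],c["cy"]],[0,0,1]])
    Q=(np.atleast_2d(P)-c["origin"])@Rm
    return cv2.projectPoints(Q,np.zeros(3),np.zeros(3),K,c["distortion"])[0].reshape(-1,2)
def tri(c1,u1,c2,u2):
    o1,d1=ray(c1,[u1]);o2,d2=ray(c2,[u2])
    A=np.c_[d1[0],-d2[0]];s=np.linalg.lstsq(A,o2-o1,rcond=None)[0]
    a=o1+d1[0]*s[0];b=o2+d2[0]*s[1]
    return (a+b)/2,np.linalg.norm(a-b)
E
python3 - <<'E'
from h import *
t=optics.capture("top")["img"][:,:,::-1]; s=optics.capture("scene")["img"][:,:,::-1]
cv2.imwrite("pics/tc.png",cv2.resize(t[170:310,160:300],(784,588*0+560) if 0 else (560,560),interpolation=cv2.INTER_CUBIC))
cv2.imwrite("pics/tp.png",cv2.resize(t[165:285,290:450],(800,600),interpolation=cv2.INTER_CUBIC))
cv2.imwrite("pics/sc.png",cv2.resize(s[120:270,280:440],(640,600),interpolation=cv2.INTER_CUBIC))
E
```

```text
(no output)
```

View pics/tc.png

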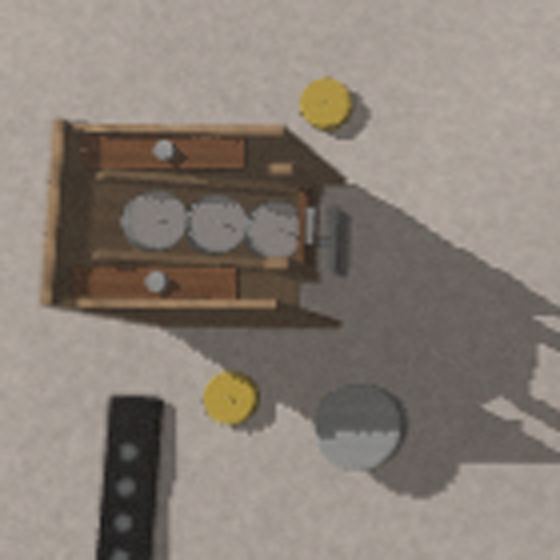

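View pics/tp.png

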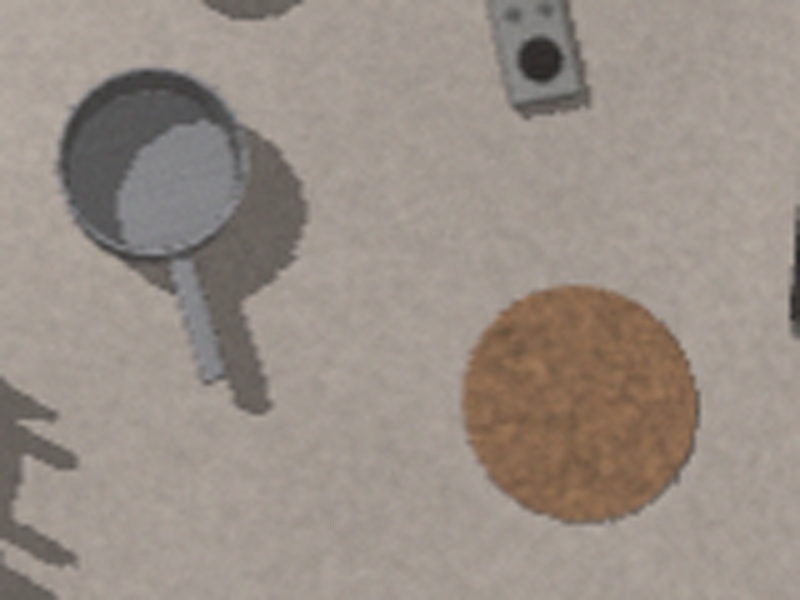

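View pics/sc.png

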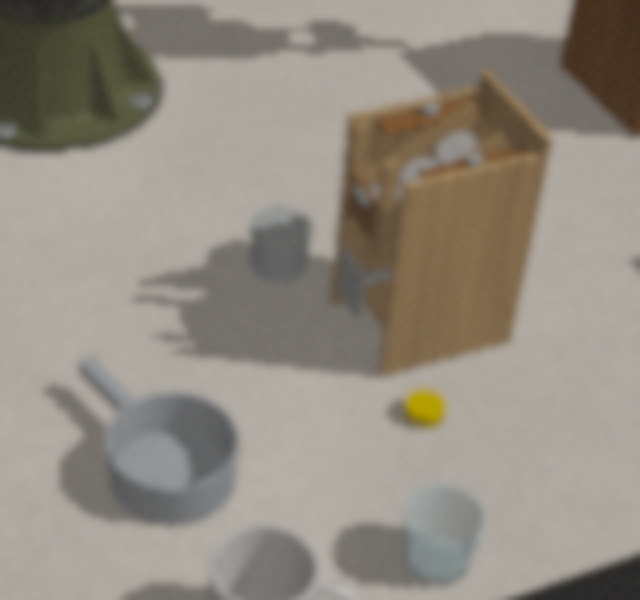

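The crops confirm it. The pan has an open mouth centred near (320,198), and its handle tip is near (332,240). The caddy's front faces the right of the image with its bottom front corners near (245,215) and (244,251), and the paddle is at about (245,230).

```bash
python3 - <<'E'
from h import *
c=optics.capture("top"); s=optics.capture("scene")
tc=lambda p:(np.array(p,float)+.5)/4-.5+[160,170]
tp=lambda p:(np.array(p,float)+.5)/5-.5+[290,165]
sc=lambda p:(np.array(p,float)+.5)/4-.5+[280,120]
# caddy
f=plane(c,tc([[343,181],[340,325]]),0); print("front bottom",f,np.linalg.norm(f[0]-f[1]),f.mean(0))
b=plane(c,tc([[60,121],[43,304]]),.235); print("back top",b,np.linalg.norm(b[0]-b[1]),b.mean(0))
p=plane(c,tc([[350,213],[348,275]]),.1); print("paddle top?",p,np.linalg.norm(p[0]-p[1]))
v=plane(s,sc([[384,374],[335,300]]),0); print("scene front bottom",v)
v=plane(s,sc([[384,374],[510,345]]),0); d=v[1]-v[0];print("scene side",v,np.degrees(np.arctan2(d[1],d[0])),np.linalg.norm(d))
d=(b.mean(0)-f.mean(0)); print("axis",np.degrees(np.arctan2(d[1],d[0])),np.linalg.norm(d[:2]))
# mat
hsv=cv2.cvtColor(c["img"],cv2.COLOR_RGB2HSV)
m=np.zeros(hsv.shape[:2],np.uint8); m[210:275,375:435]=((hsv[...,1]>70)[210:275,375:435])*255
cn=max(cv2.findContours(m,0,cv2.CHAIN_APPROX_NONE)[0],key=cv2.contourArea).reshape(-1,2)
(x,y),r=cv2.minEnclosingCircle(plane(c,cn,.005)[:,:2].astype(np.float32)); print("mat",x,y,r, m.sum()/255)
# pan rim: crop circle pts
rim=plane(c,tp([[57,160],[250,160],[153,67],[155,256],[85,95],[222,95],[85,226],[225,226]]),.05)
A=np.c_[2*rim[:,:2],np.ones(8)];q=np.linalg.lstsq(A,(rim[:,:2]**2).sum(1),rcond=None)[0]
print("pan",q[:2],np.sqrt(q[2]+q[0]**2+q[1]**2))
h=plane(c,tp([[213,380],[182,262]]),.042);d=h[1]-h[0];print("handle",h,np.degrees(np.arctan2(d[1],d[0])))
print("pan tip dist",np.linalg.norm(h[0,:2]-q[:2]), np.degrees(np.arctan2(*(q[:2]-h[0,:2])[::-1])))
# scene rim check
P=[[q[0]+.056*np.cos(a),q[1]+.056*np.sin(a),.05] for a in np.linspace(0,6.28,9)]
print(((proj(s,P)-[280,120])*4+2).round())
for n,u,z in(("tin",tc([358,425]),.05),("mug",[317,134],.09),("glass",[264,143],.06)):
  print(n,plane(c,[u],z))
E
```

```text
front bottom [[0.56149102 0.13517844 0.        ]
 [0.45415758 0.13514576 0.        ]] 0.10733343969994102 [0.5078243 0.1351621 0.       ]
back top [[0.5643057  0.26451086 0.235     ]
 [0.45459861 0.26883353 0.235     ]] 0.1097922178552297 [0.50945216 0.2666722  0.235     ]
paddle top? [[0.52445321 0.11202364 0.1       ]
 [0.48218934 0.11252155 0.1       ]] 0.04226679397000715
scene front bottom [[0.55727699 0.1405968  0.        ]
 [0.4488264  0.14349788 0.        ]]
scene side [[0.55727699 0.1405968  0.        ]
 [0.56596741 0.26902918 0.        ]] 86.12896481910336 0.12872606768378392
axis 89.29081748818398 0.13152016859399326
mat 0.4660835266113281 -0.3405686914920807 0.06982608884572983 1709.0
pan [ 0.60513841 -0.08941401] 0.05572366820110073
handle [[ 0.47858333 -0.12182714  0.042     ]
 [ 0.54686832 -0.10505734  0.042     ]] 13.79794478222672
pan tip dist 0.13063996502709552 14.365723931849043
[[195. 488.]
 [232. 460.]
 [232. 422.]
 [196. 396.]
 [146. 395.]
 [108. 420.]
 [106. 458.]
 [141. 487.]
 [194. 488.]]
tin [[0.38170262 0.1122392  0.05      ]]
mug [[ 0.7810894  -0.08112762  0.09      ]]
glass [[0.76553404 0.07465467 0.06      ]]
```

```bash
python3 -m crank '{"jaw":[0.094,0.094,0.094,0.094,0.094,0.094,0.094,0.094],"offset":[[0,-0.02,0.04],[0,-0.05,0.08],[0.01,-0.08,0.12],[0.03,-0.12,0.13],[0.05,-0.16,0.13],[0.07,-0.20,0.13],[0.09,-0.24,0.13],[0.11,-0.28,0.13]],"delta_rot":[[0,0,-0.14],[0,0,-0.28],[0,0,-0.42],[0,0,-0.56],[0,0,-0.7],[0,0,-0.84],[0,0,-0.98],[0,0,-1.12]]}'
```

```text
t: 1.1
tcp_pos: [0.2536, 0.2492, 0.3494]
eef_rot: [0.64, 0.768, 0.0, -0.0]
force: [-0.4, 0.2, -0.2]
finger_gap: 0.0937
```

```bash
python3 -m crank '{"jaw":[0.094,0.094,0.094,0.094,0.094,0.094,0.094,0.094],"offset":[[0.02,-0.04,0],[0.04,-0.08,0],[0.06,-0.12,0],[0.09,-0.16,-0.01],[0.12,-0.2,-0.03],[0.15,-0.24,-0.05],[0.18,-0.28,-0.07],[0.2,-0.31,-0.1]],"delta_rot":[[0,0,-0.14],[0,0,-0.28],[0,0,-0.42],[0,0,-0.56],[0,0,-0.7],[0,0,-0.84],[0,0,-0.98],[0,0,-1.12]]}'
```

```text
t: 1.9
tcp_pos: [0.4508, -0.057, 0.2547]
eef_rot: [0.951, 0.308, 0.001, 0.001]
force: [0.6, 0.5, 0.3]
finger_gap: 0.0946
```

```bash
python3 -m crank '{"jaw":[0.094,0.094,0.094,0.094,0.094,0.094,0.094],"offset":[[0.02,-0.02,-0.03],[0.035,-0.035,-0.06],[0.05,-0.05,-0.09],[0.055,-0.057,-0.125],[0.055,-0.057,-0.155],[0.055,-0.057,-0.155],[0.055,-0.057,-0.155]],"delta_rot":[[0,0,-0.13],[0,0,-0.26],[0,0,-0.38],[0,0,-0.38],[0,0,-0.38],[0,0,-0.38],[0,0,-0.38]]}'
python3 - <<'E'
from h import *
print(arm.get_obs()["eef_rot"],arm.get_obs()["tcp_pos"])
c=optics.capture("top");s=optics.capture("scene")
cv2.imwrite("pics/t1.png",cv2.resize(c["img"][165:285,270:430,::-1],(800,600),interpolation=cv2.INTER_CUBIC))
cv2.imwrite("pics/s1.png",cv2.resize(s["img"][140:290,250:410,::-1],(640,600),interpolation=cv2.INTER_CUBIC))
E
```

```text
t: 2.6
tcp_pos: [0.506, -0.114, 0.1005]
eef_rot: [0.992, 0.123, 0.001, 0.001]
force: [0.9, -0.6, 0.9]
finger_gap: 0.0941
[9.92438825e-01 1.22732829e-01 1.05407043e-03 8.48180134e-04] [ 0.5059966  -0.11398426  0.1004635 ]
```

View pics/t1.png

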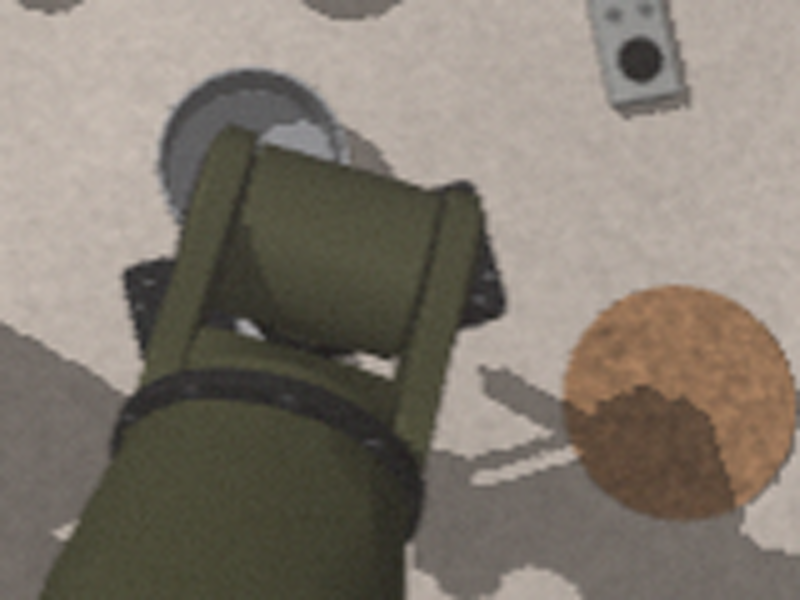

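View pics/s1.png

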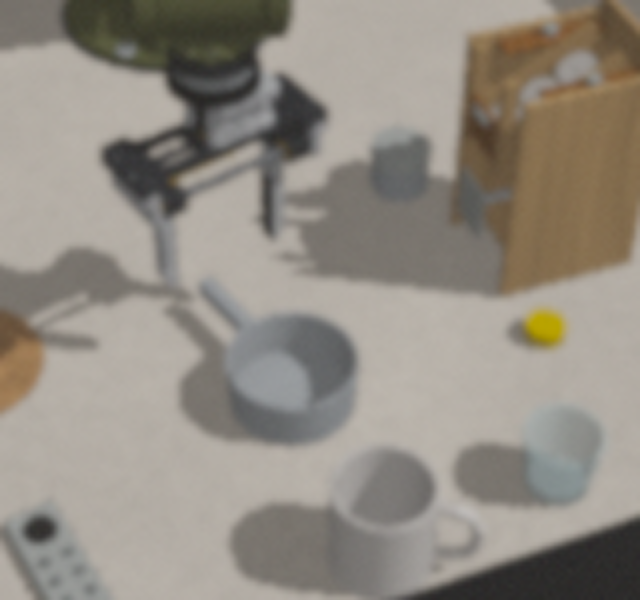

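The scene view shows the fingers, with tips near crop (170,275) and (270,232), straddling the handle at (215,295). Nothing is in the way, so I'll go down and close.

```bash
python3 -m crank '{"jaw":[0.094,0.094,0.094,0.014,0.01,0.01,0.01,0.01],"offset":[[0,0,-0.03],[0,0,-0.06],[0,0,-0.07],[0,0,-0.07],[0,0,-0.07],[0,0,-0.07],[0,0,-0.07],[0,0,-0.07]],"delta_rot":[[0,0,0],[0,0,0],[0,0,0],[0,0,0],[0,0,0],[0,0,0],[0,0,0],[0,0,0]]}'
```

```text
t: 3.5
tcp_pos: [0.5069, -0.1142, 0.0323]
eef_rot: [0.992, 0.123, 0.003, 0.002]
force: [-0.0, 0.9, -0.6]
finger_gap: 0.0573
```

```bash
python3 -m crank '{"jaw":[0.01,0.01,0.01,0.01,0.01,0.01,0.01,0.01],"offset":[[0,0,-0.002],[0,0,-0.002],[0,0,-0.002],[0,0,-0.002],[0,0,-0.002],[0,0,-0.002],[0,0,-0.002],[0,0,-0.002]],"delta_rot":[[0,0,0],[0,0,0],[0,0,0],[0,0,0],[0,0,0],[0,0,0],[0,0,0],[0,0,0]]}'
```

```text
t: 4.3
tcp_pos: [0.507, -0.1142, 0.0303]
eef_rot: [0.992, 0.123, 0.003, 0.002]
force: [-0.4, 0.3, -0.3]
finger_gap: 0.0135
```

```bash
python3 -m crank '{"jaw":[0.0,0.0,0.0,0.0,0.0,0.0,0.0],"offset":[[0,0,0],[0,0,0.01],[0,0,0.03],[0,0,0.05],[0,0,0.07],[0,0,0.07],[0,0,0.07]],"delta_rot":[[0,0,0],[0,0,0],[0,0,0],[0,0,0],[0,0,0],[0,0,0],[0,0,0]]}'
python3 - <<'E'
from h import *
c=optics.capture("top");s=optics.capture("scene")
cv2.imwrite("pics/t2.png",cv2.resize(c["img"][165:285,270:430,::-1],(800,600),interpolation=cv2.INTER_CUBIC))
cv2.imwrite("pics/s2.png",cv2.resize(s["img"][140:290,250:410,::-1],(640,600),interpolation=cv2.INTER_CUBIC))
E
```

```text
t: 5.0
tcp_pos: [0.5068, -0.1142, 0.1001]
eef_rot: [0.992, 0.123, 0.003, 0.002]
force: [0.5, -0.5, -1.4]
finger_gap: 0.0139
```

View pics/s2.png

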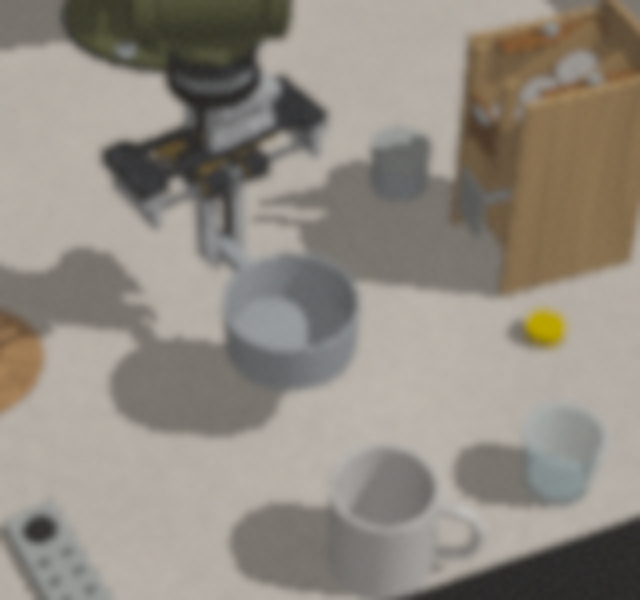

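View pics/t2.png

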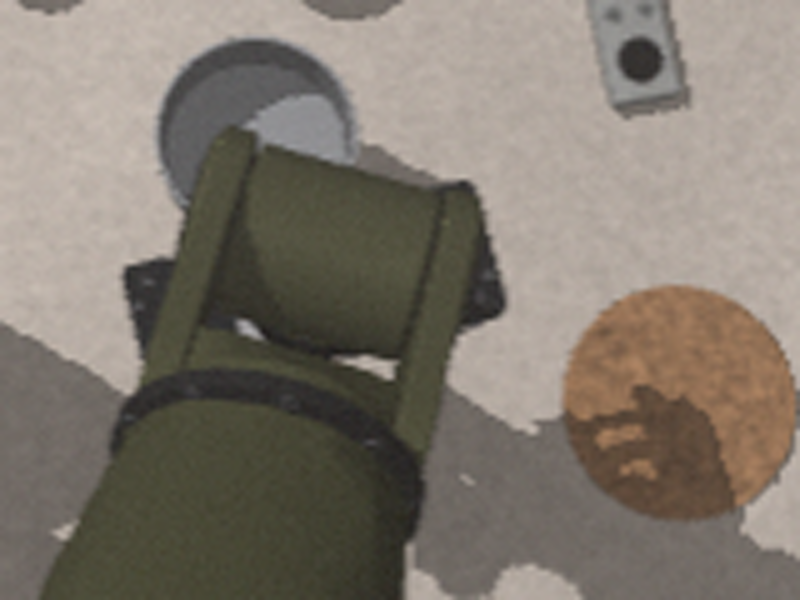

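```bash
python3 -m crank '{"jaw":[0,0,0,0,0,0,0,0],"offset":[[0,0.01,0],[0,0.02,0],[-0.005,0.03,0],[-0.005,0.035,0],[-0.005,0.035,0],[-0.005,0.035,0],[-0.005,0.035,0],[-0.005,0.035,0]],"delta_rot":[[0,0,0.08],[0,0,0.2],[0,0,0.34],[0,0,0.48],[0,0,0.62],[0,0,0.76],[0,0,0.9],[0,0,1.04]]}' && python3 -m crank '{"jaw":[0,0,0,0,0],"offset":[[0,0,0],[0,0,0],[0,0,-0.01],[0,0,-0.024],[0,0,-0.024]],"delta_rot":[[0,0,0.12],[0,0,0.22],[0,0,0.25],[0,0,0.25],[0,0,0.25]]}'
python3 - <<'E'
from h import *
c=optics.capture("top");s=optics.capture("scene")
print(arm.get_obs()["eef_rot"],arm.get_obs()["tcp_pos"])
cv2.imwrite("pics/t3.png",cv2.resize(c["img"][150:300,160:360,::-1],(800,600),interpolation=cv2.INTER_CUBIC))
cv2.imwrite("pics/s3.png",cv2.resize(s["img"][120:270,270:430,::-1],(640,600),interpolation=cv2.INTER_CUBIC))
E
```

```text
t: 5.9
tcp_pos: [0.5009, -0.079, 0.0982]
eef_rot: [0.798, 0.602, 0.002, -0.001]
force: [0.2, -0.4, -2.2]
finger_gap: 0.0138
t: 6.4
tcp_pos: [0.4997, -0.0787, 0.0719]
eef_rot: [0.717, 0.697, 0.001, -0.002]
force: [-0.1, -0.0, -1.5]
finger_gap: 0.0136
[ 0.71723041  0.6968334   0.00143001 -0.00130792] [ 0.50070378 -0.07888096  0.07381006]
```

View pics/s3.png

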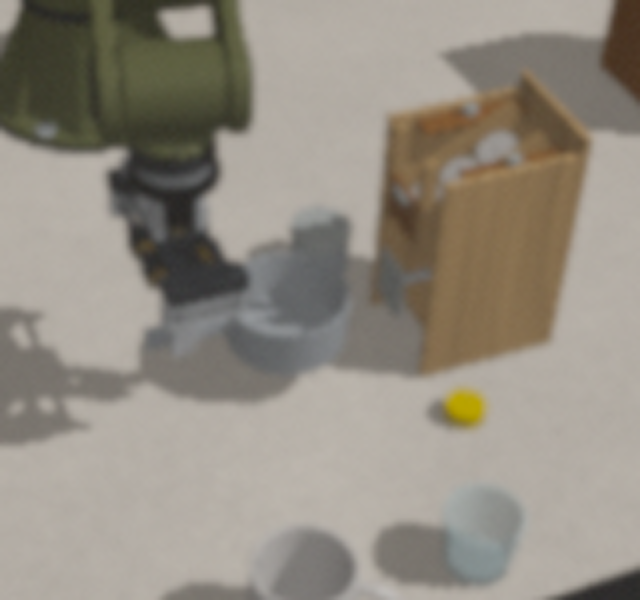

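View pics/t3.png

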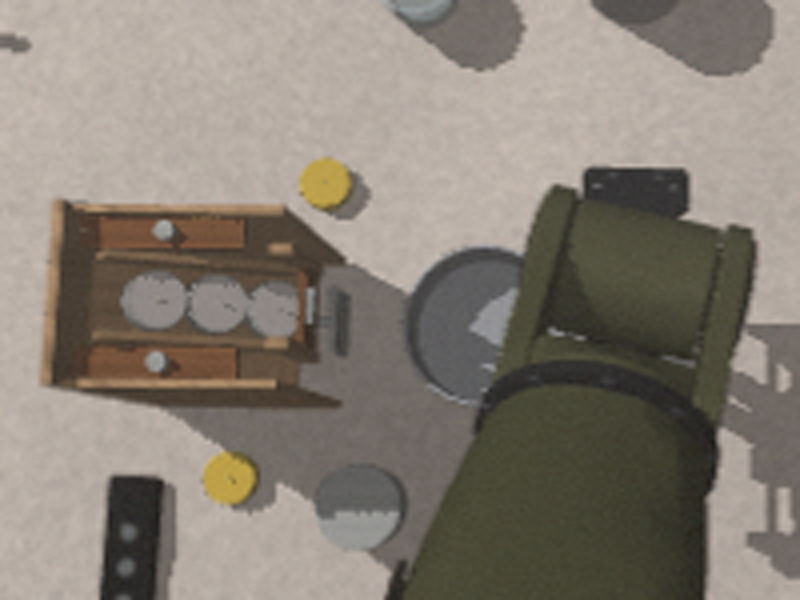

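```bash
python3 - <<'E'
from h import *
c=optics.capture("top");s=optics.capture("scene")
im=c["img"]
cv2.imwrite("pics/t3b.png",cv2.resize(im[195:265,220:300,::-1],(800,700*600//700),interpolation=cv2.INTER_CUBIC)[:600])
g=lambda p:(np.array(p,float)+.5)/4-.5+[160,150]
for p,z in(([336,293],.1),([336,353],.1),([350,293],.048),([350,353],.048)): print(p,plane(c,[g(p)],z).round(4))
print("tl",[plane(c,[g(p)],z)[0].round(4) for p,z in(([155,300],.205),([217,304],.186),([274,309],.167))])
rim=plane(c,g([[407,322],[481,246],[472,402],[429,266],[425,378],[455,250],[415,352],[413,290]]),.094)
A=np.c_[2*rim[:,:2],np.ones(8)];q=np.linalg.lstsq(A,(rim[:,:2]**2).sum(1),rcond=None)[0]
print("pan",q[:2],np.sqrt(q[2]+q[0]**2+q[1]**2))
E
```

```text
[336, 293] [[0.5245 0.1216 0.1   ]]
[336, 353] [[0.4836 0.1207 0.1   ]]
[350, 293] [[0.5311 0.1211 0.048 ]]
[350, 353] [[0.4882 0.1202 0.048 ]]
tl [array([0.5077, 0.2135, 0.205 ]), array([0.5072, 0.1802, 0.186 ]), array([0.506 , 0.1486, 0.167 ])]
pan [0.50405942 0.02001493] 0.05424503554537428
```

View pics/t3b.png

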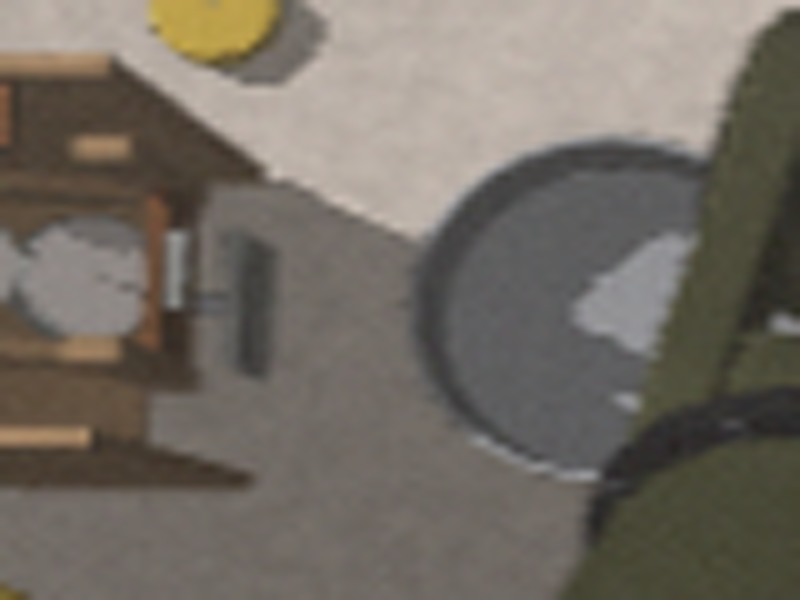

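```bash
python3 - <<'E'
from h import *
c=optics.capture("top");s=optics.capture("scene")
def draw(cam,off,k,size,name,C,yaw,z,tilts):
    im=cv2.resize(cam["img"][off[1]:off[1]+size[1],off[0]:off[0]+size[0],::-1],None,fx=k,fy=k,interpolation=cv2.INTER_CUBIC).copy()
    a=np.linspace(0,2*np.pi,60)
    for t,col in tilts:
        for r,h in((.056,.05),(.054,0)):
            P=np.c_[r*np.cos(a),r*np.sin(a),0*a+h]-[-.102,0,.034]
            P=R.from_euler("y",t).apply(P)+[-.102,0,.034]
            P=R.from_euler("z",yaw).apply(P)+[C[0],C[1],z]
            u=(proj(cam,P)-off+.5)*k-.5
            cv2.polylines(im,[u.round().astype(int)],True,col,1)
    cv2.imwrite(name,im)
o=arm.get_obs();t=o["tcp_pos"];y=np.radians(88.35)
C=[t[0]+.102*np.cos(y),t[1]+.102*np.sin(y)];print(C,t)
T=[(0,(0,255,0)),(.08,(0,0,255))]
draw(s,[310,165],8,[70,60],"pics/s4.png",C,y,t[2]-.030,T)
draw(c,[240,200],8,[80,60],"pics/t4.png",C,y,t[2]-.030,T)
E
```

```text
[np.float64(0.5041203316824234), np.float64(0.022967541084500345)] [ 0.50118335 -0.07899017  0.0746534 ]
```

View pics/s4.png

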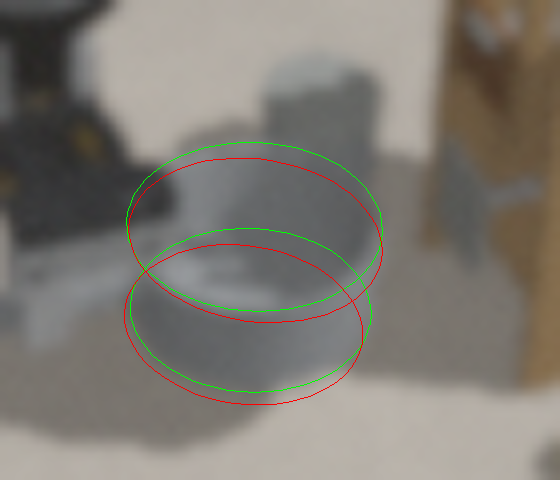

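View pics/t4.png

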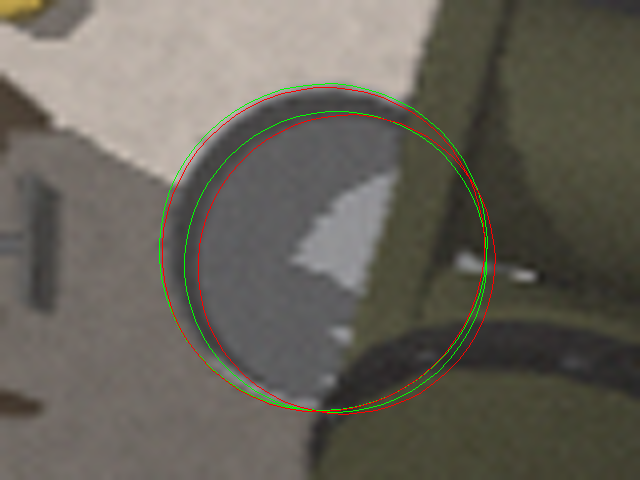

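```bash
python3 -m crank '{"jaw":[0,0,0,0,0,0],"offset":[[0,0.01,0.002],[0,0.02,0.002],[0.001,0.03,0.002],[0.001,0.038,0.002],[0.001,0.04,0.002],[0.001,0.04,0.002]],"delta_rot":[[0,0,0],[0,0,0],[0,0,0],[0,0,0],[0,0,0],[0,0,0]]}'
python3 - <<'E'
from h import *
c=optics.capture("top");s=optics.capture("scene")
cv2.imwrite("pics/t5.png",cv2.resize(c["img"][185:265,200:300,::-1],(800,640),interpolation=cv2.INTER_CUBIC)[:600])
cv2.imwrite("pics/s5.png",cv2.resize(s["img"][130:230,310:430,::-1],(720,600),interpolation=cv2.INTER_CUBIC))
E
```

```text
t: 7.3
tcp_pos: [0.5022, -0.0386, 0.0766]
eef_rot: [0.717, 0.697, 0.002, -0.0]
force: [-0.8, 0.5, -0.6]
finger_gap: 0.0137
```

View pics/t5.png

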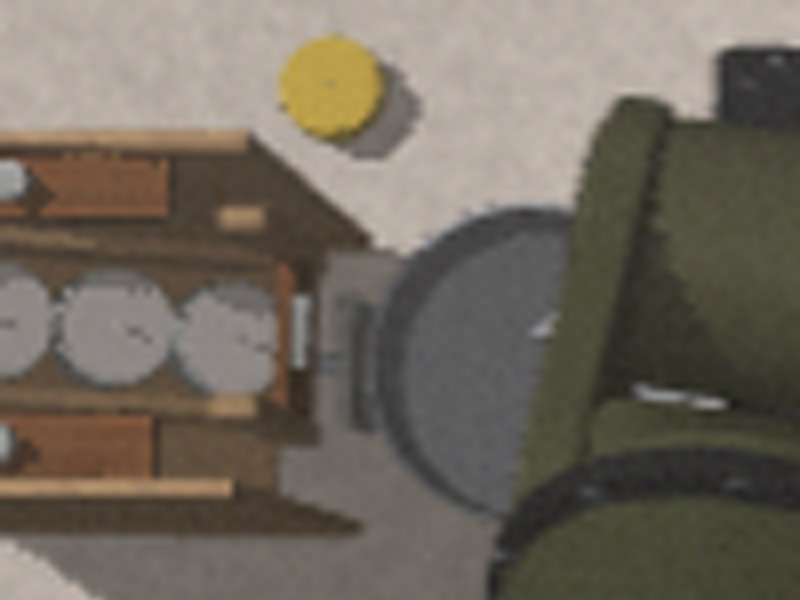

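View pics/s5.png

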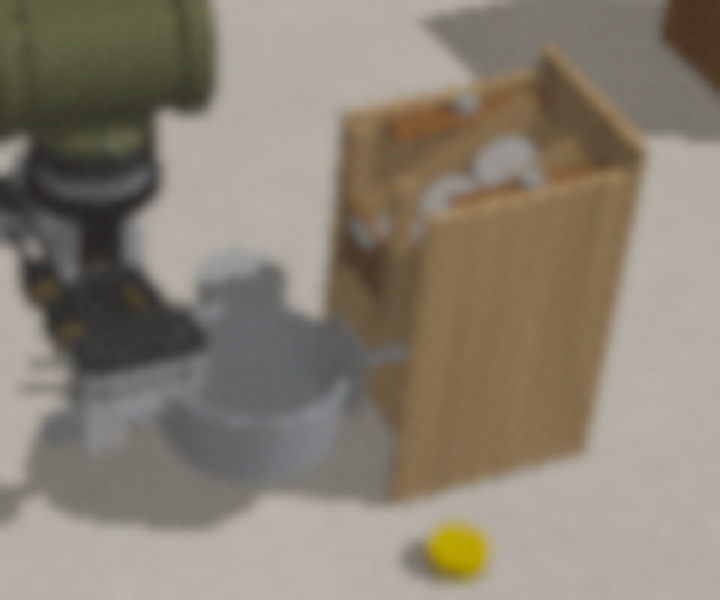

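The rim is a few mm short of the paddle and lined up with it (both near row 365 in the top crop). Next I'll make a partial push and check the force.

```bash
python3 -m crank '{"jaw":[0,0,0,0],"offset":[[0,0.006,0],[0,0.012,0],[0,0.014,0],[0,0.014,0]],"delta_rot":[[0,0,0],[0,0,0],[0,0,0],[0,0,0]]}'
python3 - <<'E'
from h import *
print(arm.get_obs()["force"])
s=optics.capture("scene");c=optics.capture("top")
cv2.imwrite("pics/t6.png",cv2.resize(c["img"][185:260,200:300,::-1],(800,600),interpolation=cv2.INTER_CUBIC)[:600])
cv2.imwrite("pics/s6.png",cv2.resize(s["img"][130:230,310:430,::-1],(720,600),interpolation=cv2.INTER_CUBIC))
print(arm.get_obs()["force"],arm.get_obs()["tcp_pos"])
E
```

```text
t: 7.8
tcp_pos: [0.5022, -0.0249, 0.0766]
eef_rot: [0.717, 0.697, 0.002, -0.0]
force: [0.7, -2.7, -0.8]
finger_gap: 0.0135
[ 0.70626629 -2.65652234 -0.84469025]
[-0.03595389 -3.39249423 -0.83494773] [ 0.50222687 -0.02517926  0.07663922]
```

View pics/t6.png

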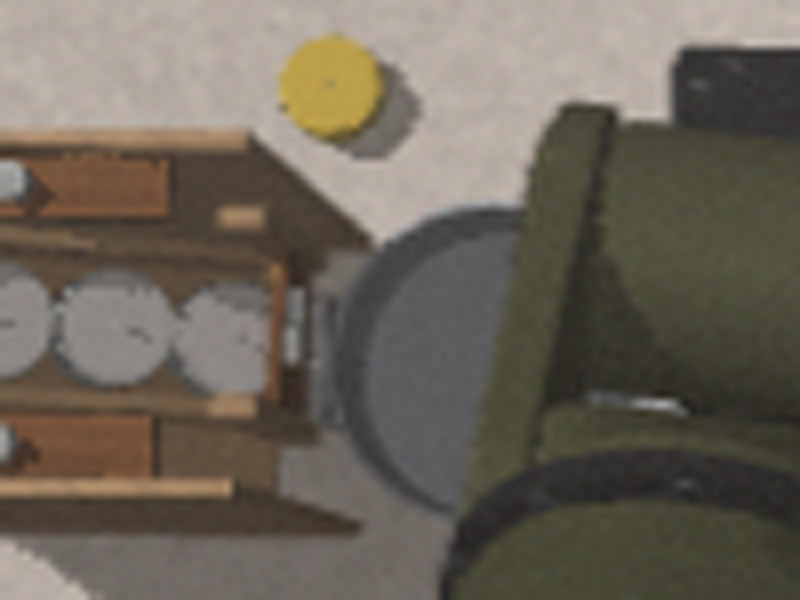

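View pics/s6.png

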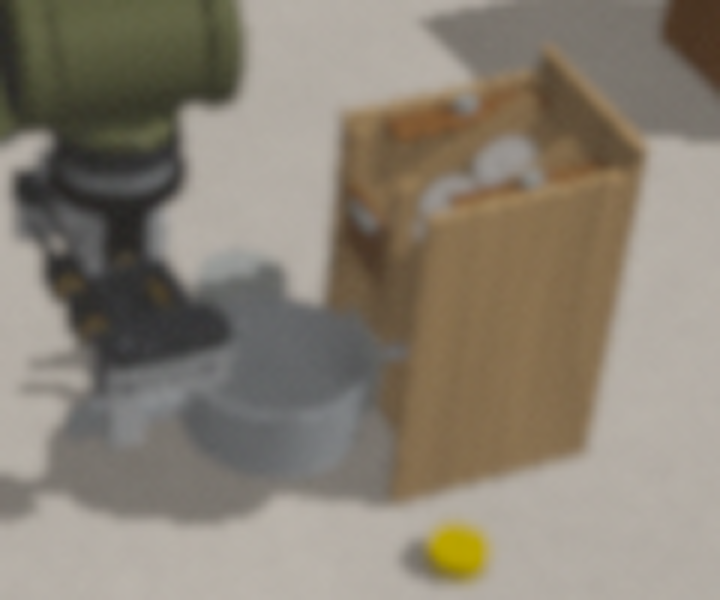

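The push force is about 3 N and the paddle is about 9 mm in, so the contact is good. I'll push the rest of the way and hold.

```bash
python3 -m crank '{"jaw":[0,0,0,0,0,0,0,0],"offset":[[0,0.007,0],[0,0.013,0],[0,0.0135,0],[0,0.0135,0],[0,0.0135,0],[0,0.0135,0],[0,0.0135,0],[0,0.0135,0]],"delta_rot":[[0,0,0],[0,0,0],[0,0,0],[0,0,0],[0,0,0],[0,0,0],[0,0,0],[0,0,0]]}'
python3 - <<'E'
from h import *
s=optics.capture("scene");c=optics.capture("top")
cv2.imwrite("pics/t7.png",cv2.resize(c["img"][185:260,200:300,::-1],(800,600),interpolation=cv2.INTER_CUBIC)[:600])
cv2.imwrite("pics/s7.png",cv2.resize(s["img"][130:230,310:430,::-1],(720,600),interpolation=cv2.INTER_CUBIC))
print(arm.get_obs()["force"],arm.get_obs()["tcp_pos"])
E
```

```text
t: 8.7
tcp_pos: [0.5022, -0.0118, 0.0766]
eef_rot: [0.717, 0.697, 0.002, -0.0]
force: [-0.6, -3.6, -3.7]
finger_gap: 0.014
[-0.6026212  -5.34437226 -3.34845259] [ 0.50218603 -0.01173973  0.07660477]
```

View pics/t7.png

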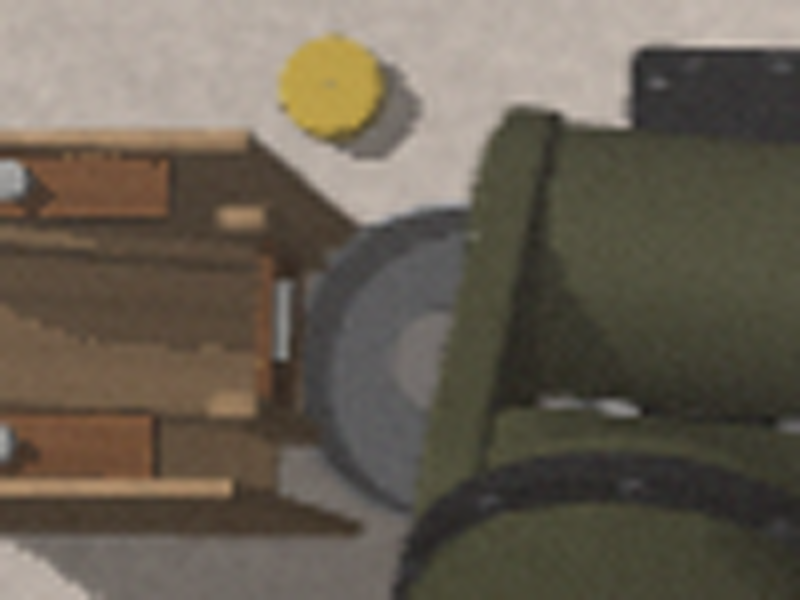

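View pics/s7.png

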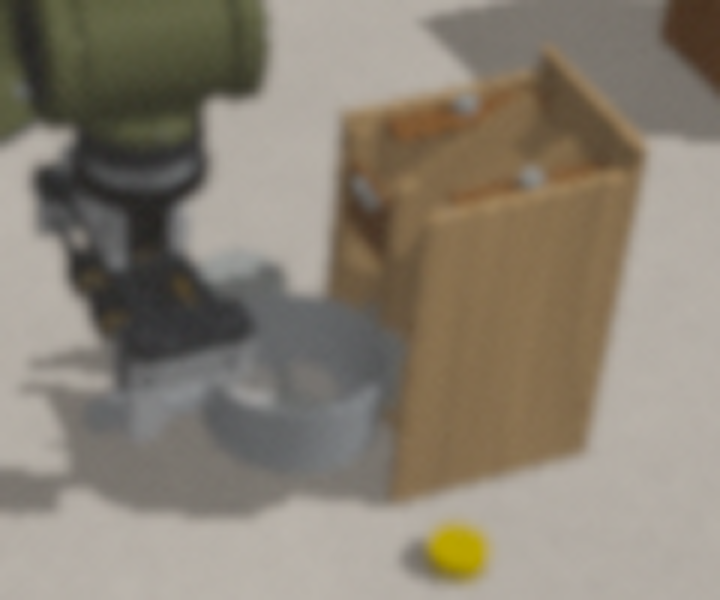

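The chute is empty and tealights can be seen in the pan near crop (430,360) in the top view. I'll draw straight back.

```bash
python3 -m crank '{"jaw":[0,0,0,0,0,0,0,0],"offset":[[0,-0.004,0],[0,-0.012,0],[0,-0.022,0],[0,-0.034,0],[0,-0.048,0],[0,-0.062,0],[0,-0.07,0],[0,-0.07,0]],"delta_rot":[[0,0,0],[0,0,0],[0,0,0],[0,0,0],[0,0,0],[0,0,0],[0,0,0],[0,0,0]]}'
python3 - <<'E'
from h import *
s=optics.capture("scene");c=optics.capture("top")
cv2.imwrite("pics/t8.png",cv2.resize(c["img"][185:260,200:300,::-1],(800,600),interpolation=cv2.INTER_CUBIC)[:600])
cv2.imwrite("pics/s8.png",cv2.resize(s["img"][130:230,300:420,::-1],(720,600),interpolation=cv2.INTER_CUBIC))
print(arm.get_obs()["force"],arm.get_obs()["tcp_pos"])
E
```

```text
t: 9.6
tcp_pos: [0.5022, -0.0829, 0.0766]
eef_rot: [0.718, 0.696, 0.002, -0.0]
force: [-1.3, -0.7, -1.2]
finger_gap: 0.014
[-0.44950297  0.4432318  -1.61547727] [ 0.50212551 -0.08172467  0.07656567]
```

View pics/t8.png

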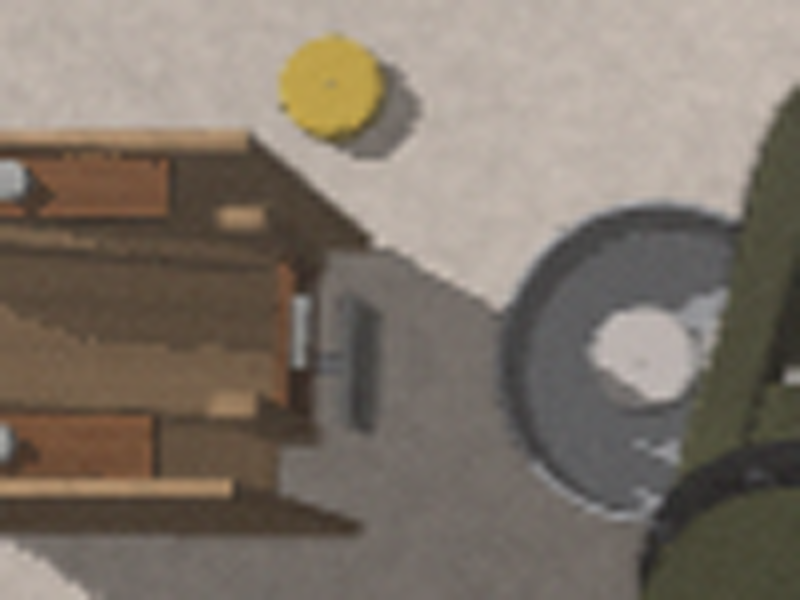

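View pics/s8.png

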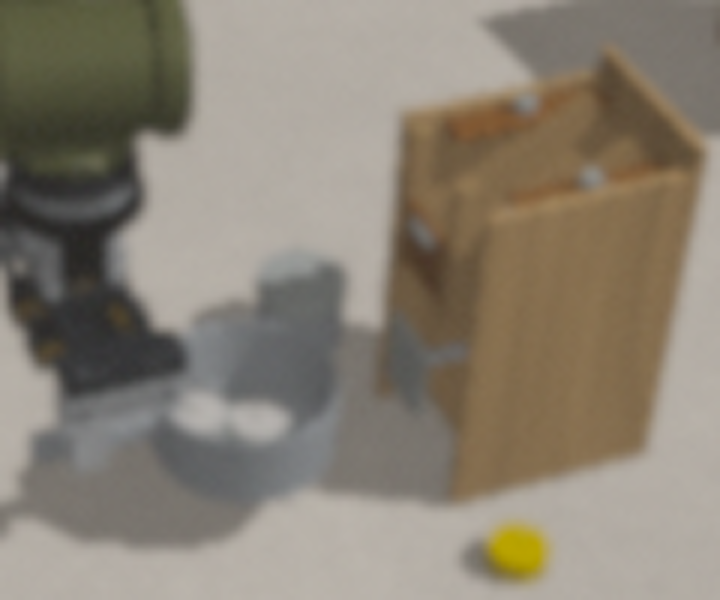

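Two tealights show in the pan in the scene view; the third must be near the handle side under the arm. The door is shut and the paddle is out. Next I'll carry the pan to the mat, turning the handle back toward the robot to keep clear of the glasses case.

```bash
python3 -m crank '{"jaw":[0,0,0,0,0,0,0,0],"offset":[[0,-0.005,0.005],[0,-0.015,0.012],[-0.005,-0.03,0.02],[-0.015,-0.05,0.025],[-0.025,-0.07,0.025],[-0.035,-0.09,0.025],[-0.045,-0.11,0.025],[-0.055,-0.13,0.025]],"delta_rot":[[0,0,-0.03],[0,0,-0.08],[0,0,-0.15],[0,0,-0.23],[0,0,-0.31],[0,0,-0.39],[0,0,-0.47],[0,0,-0.55]]}' && python3 -m crank '{"jaw":[0,0,0,0,0,0,0,0],"offset":[[-0.01,-0.02,0],[-0.02,-0.04,0],[-0.03,-0.06,0],[-0.04,-0.08,0],[-0.05,-0.1,0],[-0.06,-0.12,0],[-0.07,-0.135,0],[-0.075,-0.145,0]],"delta_rot":[[0,0,-0.08],[0,0,-0.18],[0,0,-0.28],[0,0,-0.38],[0,0,-0.48],[0,0,-0.58],[0,0,-0.66],[0,0,-0.72]]}'
python3 - <<'E'
from h import *
s=optics.capture("scene");c=optics.capture("top")
cv2.imwrite("pics/t9.png",cv2.resize(c["img"][185:305,330:490,::-1],(800,600),interpolation=cv2.INTER_CUBIC)[:600])
cv2.imwrite("pics/s9.png",cv2.resize(s["img"][150:270,180:340,::-1],(800,600),interpolation=cv2.INTER_CUBIC))
o=arm.get_obs();print(o["force"],o["tcp_pos"],o["eef_rot"])
E
```

```text
t: 10.5
tcp_pos: [0.4468, -0.2124, 0.102]
eef_rot: [0.881, 0.474, 0.002, 0.0]
force: [0.1, -0.6, -2.3]
finger_gap: 0.0139
t: 11.3
tcp_pos: [0.3712, -0.3582, 0.1024]
eef_rot: [0.991, 0.131, 0.002, 0.001]
force: [-0.3, 0.3, -2.4]
finger_gap: 0.0136
[-0.11502534  0.19481137 -1.26511687] [ 0.37143192 -0.35818111  0.10231935] [0.99128173 0.13174044 0.00197091 0.00104641]
```

View pics/t9.png

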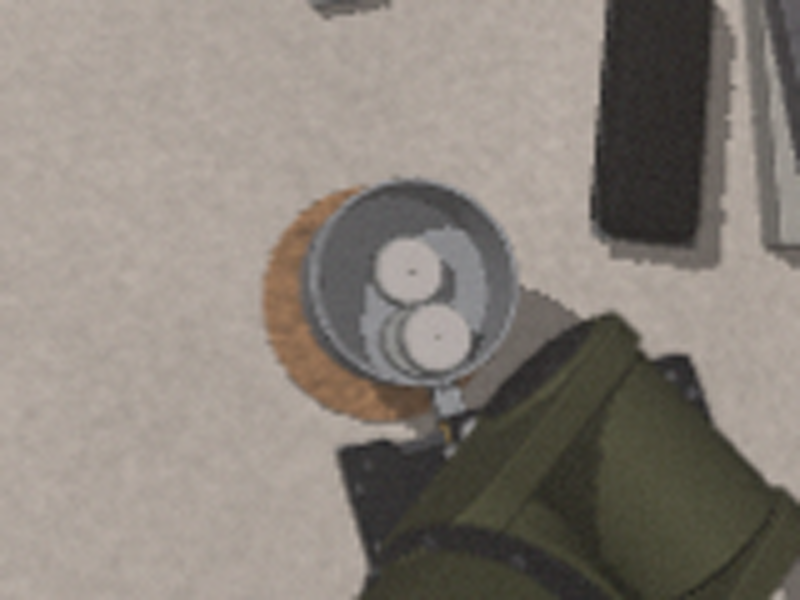

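View pics/s9.png

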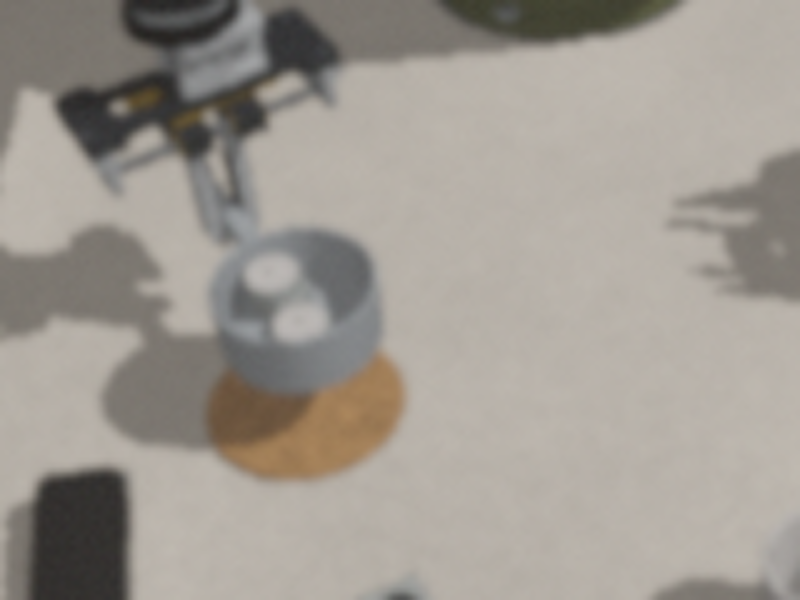

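All three tealights are in the pan, one at crop (410,270) and two stacked at (435,335). I'll measure the pan's centre against the mat.

```bash
python3 - <<'E'
from h import *
c=optics.capture("top")
g=lambda p:(np.array(p,float)+.5)/5-.5+[330,185]
rim=plane(c,g([[306,280],[520,282],[412,178],[412,386],[336,207],[490,210]]),.121)
A=np.c_[2*rim[:,:2],np.ones(6)];q=np.linalg.lstsq(A,(rim[:,:2]**2).sum(1),rcond=None)[0]
print("pan",q[:2],np.sqrt(q[2]+q[0]**2+q[1]**2),"need",np.array([.4661,-.3406])-q[:2])
t=arm.get_obs()["tcp_pos"];e=arm.get_obs()["eef_rot"];y=2*np.arctan2(e[1],e[0]);print(np.degrees(y),t[:2]+.102*np.array([np.cos(y),np.sin(y)]))
E
```

```text
pan [ 0.46933669 -0.33228614] 0.05671089111593557 need [-0.00323669 -0.00831386]
15.314000016618527 [ 0.47015403 -0.33051786]
```

```bash
python3 -m crank '{"jaw":[0,0,0,0,0,0,0],"offset":[[-0.003,-0.009,-0.015],[-0.003,-0.009,-0.035],[-0.003,-0.009,-0.052],[-0.003,-0.009,-0.06],[-0.003,-0.009,-0.063],[-0.003,-0.009,-0.065],[-0.003,-0.009,-0.065]],"delta_rot":[[0,0,0],[0,0,0],[0,0,0],[0,0,0],[0,0,0],[0,0,0],[0,0,0]]}'
python3 - <<'E'
from h import *
s=optics.capture("scene");c=optics.capture("top")
cv2.imwrite("pics/t10.png",cv2.resize(c["img"][185:305,330:490,::-1],(800,600),interpolation=cv2.INTER_CUBIC)[:600])
cv2.imwrite("pics/s10.png",cv2.resize(s["img"][150:270,180:340,::-1],(800,600),interpolation=cv2.INTER_CUBIC))
o=arm.get_obs();print(o["force"],o["tcp_pos"],o["eef_rot"])
E
```

```text
t: 12.15
tcp_pos: [0.369, -0.3666, 0.0375]
eef_rot: [0.991, 0.133, 0.002, 0.001]
force: [-0.1, -0.5, -1.5]
finger_gap: 0.0135
[-0.26808767 -0.63714008 -2.48217207] [ 0.36900053 -0.36668659  0.03777992] [0.99106661 0.13334312 0.00220238 0.00132079]
```

View pics/t10.png

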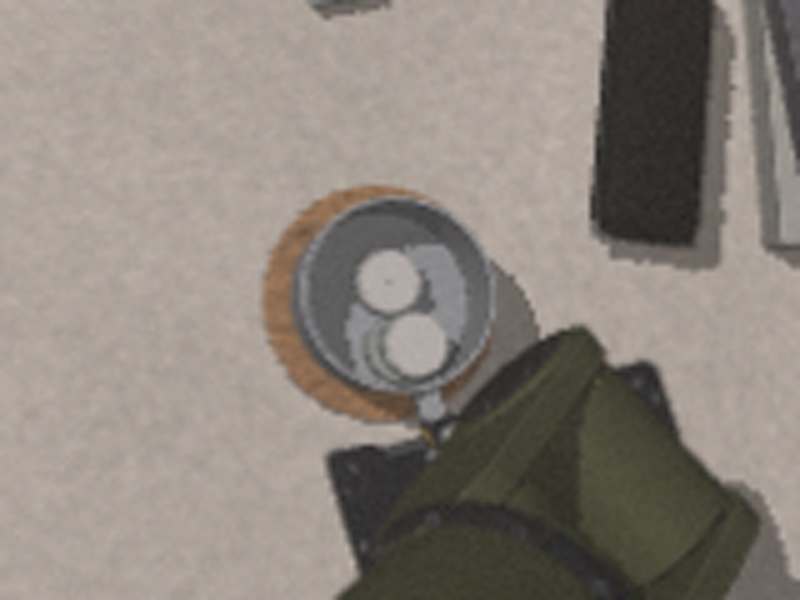

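View pics/s10.png

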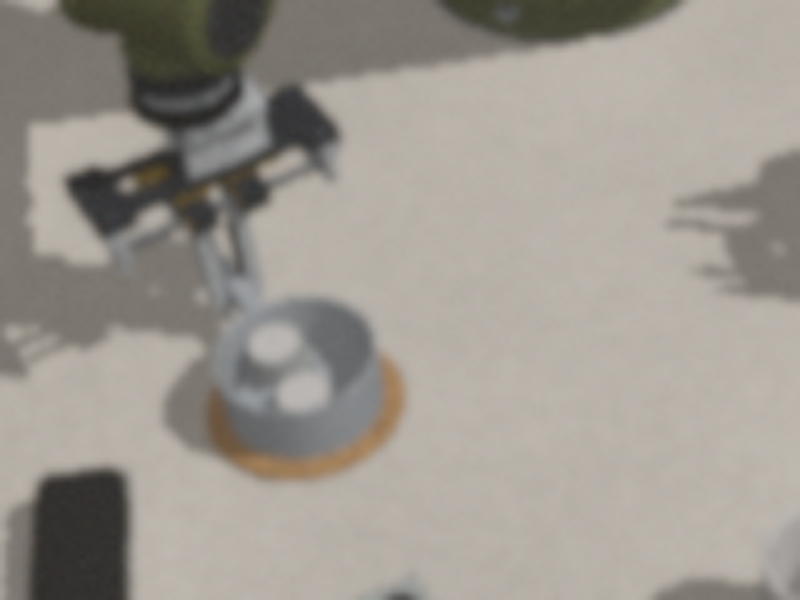

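```bash
python3 - <<'E'
from h import *
c=optics.capture("top")
g=lambda p:(np.array(p,float)+.5)/5-.5+[330,185]
rim=plane(c,g([[296,295],[496,298],[396,196],[392,396],[326,225],[466,227]]),.057)
A=np.c_[2*rim[:,:2],np.ones(6)];q=np.linalg.lstsq(A,(rim[:,:2]**2).sum(1),rcond=None)[0]
print("pan",q[:2],np.sqrt(q[2]+q[0]**2+q[1]**2),"need",np.array([.4661,-.3406])-q[:2])
E
```

```text
pan [ 0.46601125 -0.33841688] 0.05670365677919263 need [ 8.87498649e-05 -2.18311850e-03]
```

```bash
python3 -m crank '{"jaw":[0,0,0,0,0],"offset":[[0,-0.002,-0.001],[0,-0.002,-0.002],[0,-0.002,-0.003],[0,-0.002,-0.003],[0,-0.002,-0.003]],"delta_rot":[[0,0,0],[0,0,0],[0,0,0],[0,0,0],[0,0,0]]}'; python3 -c "
from h import *
print(arm.get_obs()['force'])"
```

```text
t: 12.8
tcp_pos: [0.3691, -0.369, 0.0352]
eef_rot: [0.991, 0.133, 0.002, 0.002]
force: [-1.5, -0.5, 4.9]
finger_gap: 0.0135
[-1.51525902 -0.50047061  4.87287364]
```

The force is about 5 N upward, so the pan is standing on the mat. Now I'll release.

```bash
python3 -m crank '{"jaw":[0.02,0.03,0.04,0.06,0.06,0.06,0.06,0.06],"offset":[[0,0,0],[0,0,0],[0,0,0],[0,0,0],[0,0,0],[0,0,0],[0,0,0],[0,0,0]],"delta_rot":[[0,0,0],[0,0,0],[0,0,0],[0,0,0],[0,0,0],[0,0,0],[0,0,0],[0,0,0]]}'
```

```text
t: 13.6
tcp_pos: [0.3691, -0.369, 0.0352]
eef_rot: [0.991, 0.133, 0.002, 0.002]
force: [-0.7, -0.1, 0.1]
finger_gap: 0.0601
```

```bash
python3 -m crank '{"jaw":[0.06,0.06,0.06,0.06,0.06,0.06,0.06,0.06],"offset":[[0,0,0.02],[0,0,0.05],[0,0,0.09],[-0.02,0,0.13],[-0.04,0,0.16],[-0.05,0,0.18],[-0.05,0,0.18],[-0.05,0,0.18]],"delta_rot":[[0,0,0],[0,0,0],[0,0,0],[0,0,0],[0,0,0],[0,0,0],[0,0,0],[0,0,0]]}'
python3 - <<'E'
from h import *
s=optics.capture("scene");c=optics.capture("top")
cv2.imwrite("pics/t11.png",cv2.resize(c["img"][185:305,330:490,::-1],(800,600),interpolation=cv2.INTER_CUBIC)[:600])
cv2.imwrite("pics/s11.png",s["img"][:,:,::-1])
cv2.imwrite("pics/s11b.png",cv2.resize(s["img"][150:270,180:340,::-1],(800,600),interpolation=cv2.INTER_CUBIC))
E
```

```text
t: 14.4
tcp_pos: [0.3192, -0.369, 0.2148]
eef_rot: [0.991, 0.133, 0.003, 0.002]
force: [0.3, -0.0, -0.2]
finger_gap: 0.0598
```

View pics/t11.png

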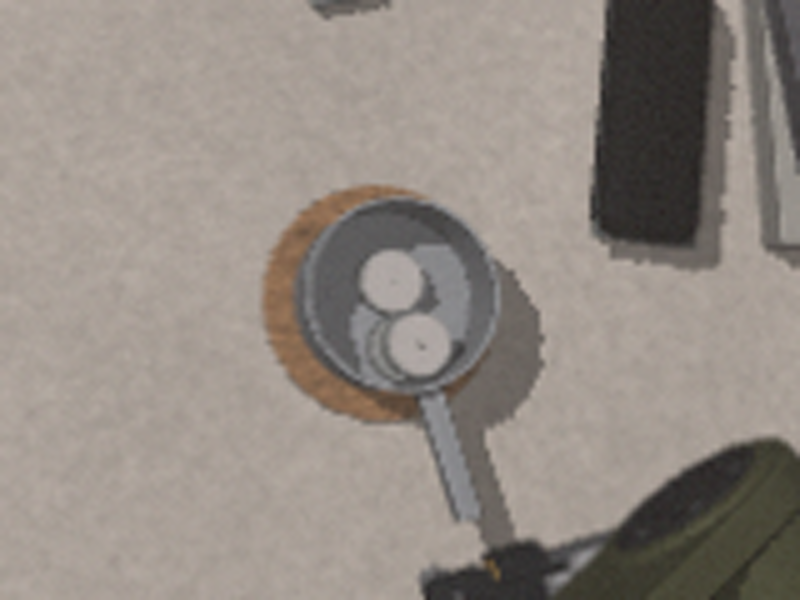

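View pics/s11.png

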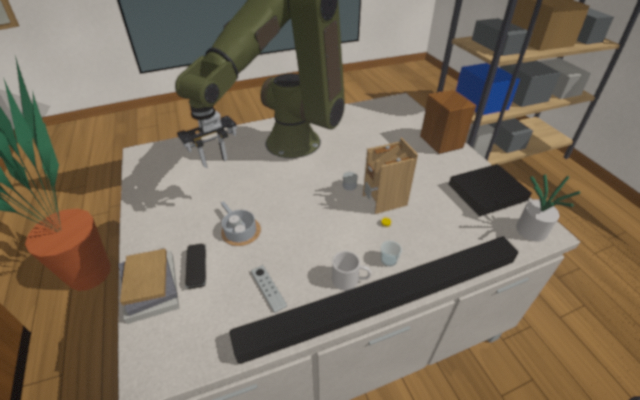

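View pics/s11b.png

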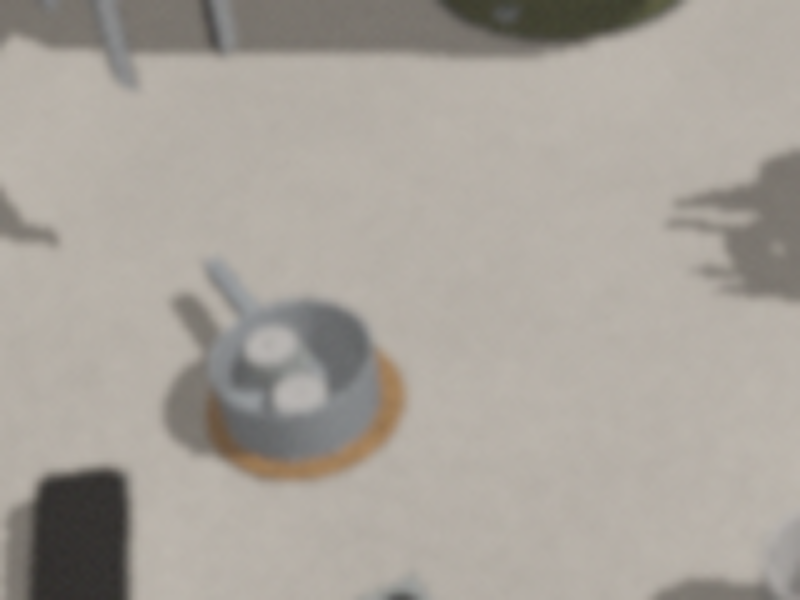

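The pan stands on the mat with all three tealights in it, and the other things look unmoved. As a last check I'll compare pan and mat in both views.

```bash
python3 - <<'E'
from h import *
c=optics.capture("top");s=optics.capture("scene")
g=lambda p:(np.array(p,float)+.5)/5-.5+[330,185]
gs=lambda p:(np.array(p,float)+.5)/5-.5+[180,150]
def fit(r):
    A=np.c_[2*r[:,:2],np.ones(len(r))];q=np.linalg.lstsq(A,(r[:,:2]**2).sum(1),rcond=None)[0];return q[:2],np.sqrt(q[2]+q[:2]@q[:2])
print("top rim",fit(plane(c,g([[299,295],[500,298],[400,195],[396,397],[329,225],[470,227]]),.055)))
print("scene rim",fit(plane(s,gs([[210,365],[376,350],[300,298],[228,328],[350,313]]),.055)))
print("scene mat",fit(plane(s,gs([[207,405],[406,398],[300,478],[385,350],[240,463],[370,455]]),.005)))
o=arm.get_obs();print(o["t"],abs(o["qvel"]).max())
arm.finish_job()
E
```

```text
top rim (array([ 0.46607223, -0.34091318]), np.float64(0.05717729763800512))
scene rim (array([ 0.46912305, -0.34133542]), np.float64(0.05560833635446876))
scene mat (array([ 0.4658539 , -0.33754468]), np.float64(0.06939289327572978))
14.6 0.0047825862980867394
the job is handed in; nothing more can be done
```

The three tealights are in the pan, the pan stands in the middle of the cork mat, and I handed the job in at 14.6 s; the hand-in gives no verdict.

- **Pick-up and push:** I pinched the pan by its handle, turned it to face the caddy and pushed the paddle in with the far side. The push was about 22 mm at about 5 N, and all three tealights slid into the pan.
- **Door:** I drew the pan straight back. The paddle came out again and the door looked shut in the picture, though I did not measure it.
- **Placing:** I carried the pan to the mat with the handle turned toward the robot. I set it down until I felt about 5 N of contact, then let go and lifted clear.

**Last checks**
- **Centring:** The pan's centre is within about 0.5 mm of the mat's in the top view and about 5 mm in the scene view. The two views disagree because the picked edges are blurry, but both are inside the 20 mm limit.
- **Tealights:** All three lie in the pan, with one resting on top of another but below the rim.
- **Other things:** The other things visible in the last pictures looked unmoved and the gripper was clear. I did not measure them or look at all of them again. While I was carrying the pan, a picture hinted at a slight forward tilt of a few hundredths of a radian. After release it stood flat by eye.

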